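# Reset the slide scanner's lamp under its service hatch

### The job

The slide scanner's lamp has tripped: lift the service hatch off its seat and slide it along its channels until the well underneath is fully uncovered, and leave it lying there. Then press the round button in the well fully down and let it spring back up. Do not press the square button beside it, and leave the other things on the bench where they stand.

Things in the scene. Friction and masses are not known exactly. Their poses are not given: they have to be found in the camera images.
- scanner: Low white slide scanner fixed on the bench, deck 75 mm high, spanning -175 to 105 mm in its own x and -90 to 210 mm in its own y. Origin at bench level below the centre of its service well, z up; yaw within 0.4 rad of the world axes. To open the hatch, raise it 8 mm or more from its seat and move it along the scanner's +y; the well is fully uncovered after 107 mm.
- well (a point): Centre of the service well's floor, 35 mm above the bench; axes as the scanner. The well is 144 mm (x) by 100 mm (y), open upward, holds the two buttons and is covered by the hatch at the start. Around its mouth the deck has a recess 8 mm deep in which the hatch sits, with 3 mm play at each edge.
- parked (a point): Point on the deck (75 mm high), 130 mm along the scanner's +y from the well's centre: where the hatch's centre is when it is fully open against the end wall. Aluminium C-channels along y flank the hatch at x = +-79 to 92 mm; lips reach in to +-66 mm, undersides 95 and tops 101 mm above the bench, so the hatch can rise at most 18 mm off its seat and cannot be taken out.
- hatch: Loose grey flat hatch, 152 mm (x) by 114 mm (y) by 10 mm thick, 0.3 to 0.55 kg, with a steel bridge handle. Origin at the centre of its underside, axes parallel to the scanner's. Seated at the start, its origin is 67 mm above the bench at the scanner's x = y = 0; lying open on the deck it is 75 mm above the bench.
- hatch_grip (a point): Centre of the hatch handle's bar, 37 mm above the hatch's underside. The bar is 76 mm long along the hatch's x, 14 mm thick in y and 18 mm tall, its underside 18 mm clear above the hatch's top, on two posts 30 mm either side of the middle.
- round_button (a joint): Travel of the round black push button in the well, in m: 0 up, 0.008 fully down. The head is a 44 mm disc; a spring needs about 2 N to start it and 6 N to hold it fully down, and returns it when let go.
- round_button_top (a point): Centre of the round button's top face; moves with it. Unpressed it is 63 mm above the bench (12 mm below the deck). It lies at the scanner's x = +34 or -34 mm (which one differs from start to start) and y within 12 mm of 0; the square button is at the other place.
- square_button (a joint): Travel of the square black push button in the well, in m: 0 up, 0.008 fully down. Its head is 26 mm square; same spring. Not to be pressed.
- square_button_top (a point): Centre of the square button's top face, 63 mm above the bench when unpressed.
- clear_box: Bystander: clear slide box with white lid, 54 x 80 x 24 mm, lying on the scanner's deck on the robot's side. Origin at the centre of its underside.
- tip_rack: Bystander: grey pipette-tip rack, 85 x 120 x 51 mm, on the bench at the scanner's -y side. Origin at the centre of its underside.
- petri_stack: Bystander: stack of clear dishes, 90 mm across, 32 mm high, beyond the scanner. Origin at the centre of its underside.
- reagent: Bystander: amber reagent jar, 48 mm across, 85 mm high, beyond the scanner. Origin at the centre of its underside.
- slide_case: Bystander: wooden slide case, 100 x 92 x 34 mm, at the scanner's +y side. Origin at the centre of its underside.
- beaker: Bystander: glass beaker, 68 mm across, 85 mm high, near the scanner's front -y corner. Origin at the centre of its underside.
Mind the look-alikes: they are no part of the job. Leave any purple look-alike of the hatch alone.

How it is judged:
By the outcome, as a careful person would: the job done as asked, in the order asked, and still so for the second after the job is handed in, with the robot touching nothing.
It also fails if it takes over 43 s, if anything falls off the work surface, if the arm or the gripper's body presses on something with over 40 N, if the wrist force passes 120 N, or if a joint passes its speed limit or range.

### The arm

A 6-joint arm with a two-finger parallel gripper is mounted at the origin on the work surface. World frame = base frame: x ahead of the robot, y to its left, z up, the work surface at z = 0. Lengths are in m, angles in rad, forces in N, time in s.
With the tool pointing down it reaches from about 0.325 to 0.775 m from the base axis. Payload 9.3 kg.
Tool frame: the origin (TCP) lies at the very end of the fingers, on their centre line; the grasp point (between the pads) lies 19 mm behind it (env.hold_point_z is the distance from the TCP to the grasp point, in m); z points along the fingers, y is the line along which they close (so a half turn about z gives the same grasp; the last joint's range is limited). The gripper opens to 85 mm and grips with 20 to 120 N. Pads are 22 mm wide; open, the fingers measure 114 mm over their backs; the gripper's body (76 mm by 85 mm) begins 54 mm behind the grasp point. The pads swing forward as they close: fully open they stand 13 mm farther back than shut.
Start: joints at [1.008, 0.259, 0.021, 1.334, 0, 1.418], TCP at [0.219, 0.504, 0.231] pointing down, gripper open.
Joint ranges: [-3.04, 3.04], [-0.91, 1.82], [-1.04, 1.36], [-1.92, 1.95], [-1.52, 1.45], [-3.14, 3.14]. Speed limits (rad/s): [2.22, 2.22, 2.79, 3.14, 3.14, 3.14].

### API

Orientations are given as a unit quaternion [w, x, y, z].
In Python, from station import env gives the robot as it stands.
- The arm moves only by the shell command python3 -m jog 'ROWS' [FORCE]. ROWS is text: rows parted by semicolons, each of 5 numbers parted by spaces: the shift along the world's x, y, z as a fraction of full scale, then the turn about the world's z as a fraction of full scale, then the opening in per cent of the stroke, from 0 (shut) to 100 (fully open). In form: x y z spin grip; .... A call has 1 to 5 rows; each row is the pose to reach, as a shift and turn from the pose commanded when the call began; what a row does not reach only later rows make up. Full scale, the value 1, is 300 mm for a shift and 90 degrees for a turn. A row lasts 1/12 s, in which the tool goes at most 41.7 mm and 7.16 degrees, less where a joint would pass 70% of its speed; a pose out of reach is approached as far as the arm can. A call with a number of a shift or a turn outside -1 to 1 is refused whole. A call with a gripper value outside its range is refused whole. The fingers move at their own pace and stop on an object; FORCE is the grip in N (left out, the last holds). Time passes only in rows, so rows that repeat a pose let the fingers close. It gives the time, the measured TCP pose, the force, the opening and the grip force at its end, in the units of the state.
- env.observe(): the state, without advancing time (a new reading comes with each control period).
- env.read_camera(name): name is "scene" or "side" or "wrist"; returns a dict with "color" (480x640x3 uint8, blue, green, red), "camera_matrix" (3x3 intrinsics, pixels), "k1" (the pictures are not rectified: a ray, as slopes to the right and down, at radius r is drawn at 1 + k1 r^2 times it, then the intrinsics apply), "rvec" (rotation vector, rad) and "tvec" (3), from world to camera coordinates, as OpenCV has them. Camera axes: x right, y down, z forward; pixel columns grow to the right and rows downward; lengths in m; the calibration is good to about 2 mm. A picture is of the moment at which its call begins. There is no depth.
- env.job_done(): hands the job in; it is judged then, once.
Trained networks look in a picture, given as the dict that the camera call returned (one of the last four; its "shot" number tells which), for a name from the list of things; names that differ only in an ending like _2 or _b are one class to them, and where a whole thing is asked for, a point or a joint stands for the part that bears it (a point fixed in the world has none). Each returns a list of dicts, best first, with "p" (0 to 1); they miss things now and then, are a little off and sometimes report something else, mostly with a low value. They report only what shows in the picture. A call takes as long as a camera call. They do not tell look-alikes from the thing itself.
- env.spot_in(thing, picture): "rect" ([left, top, right, bottom] in pixels, round what is visible of it).
- env.trace(thing, picture): "pixels" (480x640 bool, what is visible of it) and "rect" ([left, top, right, bottom] in pixels, round what is visible of it).
- env.landmark_of(thing, picture): "pixel" ([row, column] in pixels: a listed point, or the origin of a listed thing).
The state is a dict: "clock": time; "joint_pos": joint angles; "qd": joint speeds; "joint_torque": joint torques, N m; "ee_pos": TCP position; "ee_rot": TCP orientation; "force": force on the tool from outside, world axes, zero at the start; "ft_torque": the same for the moment, N m; "finger_gap": finger opening in m; "grip_force": force on a finger pad.
Only numpy, scipy, OpenCV 4.12 (cv2) and the standard library are available. Lean on these libraries where they do the work, as an engineer would, in place of code of your own. Each camera call takes 0.05 s, during which the arm holds its last target. There are 200 camera calls.

## Working session

There is one attempt and no reset: what is moved stays moved. The work goes in short steps, Python scripts to look and compute and a shell command to move; the robot and the scene stay as the last step left them, time stands still between calls to the robot, and variables do not carry over. Pictures are saved under pics/ and viewed, at most 10 in all, crops included, and the job is handed in when it is done.

```bash
mkdir -p pics
cat > h.py <<'E'
import numpy as np, cv2
from station import env
def ray(pic,px):  # px=(row,col)
    K=np.array(pic["camera_matrix"]);k1=pic["k1"]
    d=np.array([(px[1]-K[0,2])/K[0,0],(px[0]-K[1,2])/K[1,1]]);u=d.copy()
    for _ in range(20): u=d/(1+k1*(u@u))
    R=cv2.Rodrigues(np.array(pic["rvec"],float))[0];t=np.array(pic["tvec"],float).ravel()
    return -R.T@t, R.T@np.array([u[0],u[1],1])
def at_z(pic,px,z):
    c,d=ray(pic,px); return c+d*(z-c[2])/d[2]
def proj(pic,P):
    R=cv2.Rodrigues(np.array(pic["rvec"],float))[0];p=R@np.array(P)+np.array(pic["tvec"],float).ravel()
    u=p[:2]/p[2];u=u*(1+pic["k1"]*(u@u));K=np.array(pic["camera_matrix"])
    return np.array([K[1,1]*u[1]+K[1,2],K[0,0]*u[0]+K[0,2]])
E
python3 - <<'E'
from h import *
for n in ["scene","side"]:
    p=env.read_camera(n);cv2.imwrite(f"pics/{n}0.png",p["color"])
    for t,z in [("hatch_grip",.104),("hatch",.067),("parked",.075),("scanner",0),("well",.035)]:
        for r in env.landmark_of(t,p)[:3]: print(n,t,round(r["p"],2),np.round(r["pixel"],1),np.round(at_z(p,r["pixel"],z),4))
o=env.observe();print(o["clock"],o["ee_pos"],o["ee_rot"],o["force"])
E
```

```text
scene hatch_grip 0.86 [238.6 342.1] [0.5893 0.0243 0.104 ]
scene hatch_grip 0.72 [387.6 209.8] [ 0.5447 -0.4073  0.104 ]
scene hatch_grip 0.67 [145.3 344.2] [0.4408 0.3232 0.104 ]
scene hatch 0.92 [151.5 341.1] [0.4247 0.3371 0.067 ]
scene hatch 0.79 [244.6 342.6] [0.5842 0.0378 0.067 ]
scene hatch 0.76 [397.3 218.5] [ 0.554  -0.4039  0.067 ]
scene parked 0.68 [208.8 362.7] [0.5774 0.1575 0.075 ]
scene scanner 0.63 [267.1 338.3] [ 0.582   0.0217 -0.    ]
side hatch_grip 0.73 [425.5 373.1] [0.4043 0.4384 0.104 ]
side hatch_grip 0.68 [391.5 250.9] [0.5868 0.4024 0.104 ]
side hatch_grip 0.64 [230.3 284.5] [0.5862 0.024  0.104 ]
side hatch 0.95 [213.9 409.9] [ 0.3079 -0.1084  0.067 ]
side hatch 0.93 [245.6 284.9] [0.5854 0.0313 0.067 ]
side hatch 0.81 [432.5 370.3] [0.4047 0.4304 0.067 ]
side parked 0.67 [285.4 279.5] [0.5793 0.1561 0.075 ]
side scanner 0.7 [261.7 288. ] [0.5827 0.0116 0.    ]
side well 0.72 [395.7 251. ] [0.598  0.3701 0.035 ]
0.6 [0.21913524 0.50445672 0.23130149] [1.71300815e-05 2.03468904e-01 9.79081408e-01 2.44988172e-05] [ 0.56035351 -0.16932345 -0.34395528]
```

View pics/scene0.png

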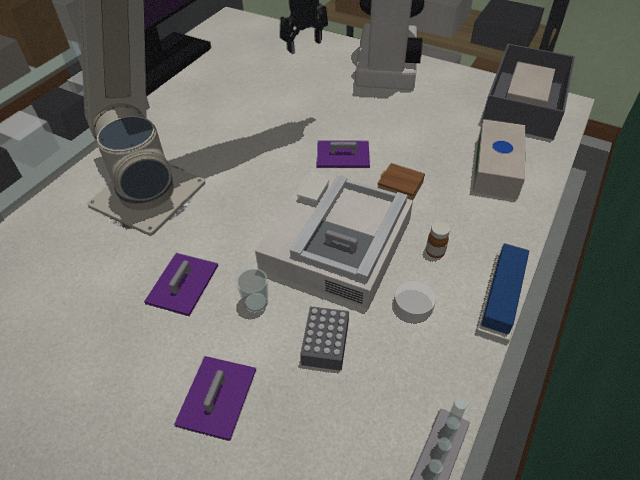

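View pics/side0.png

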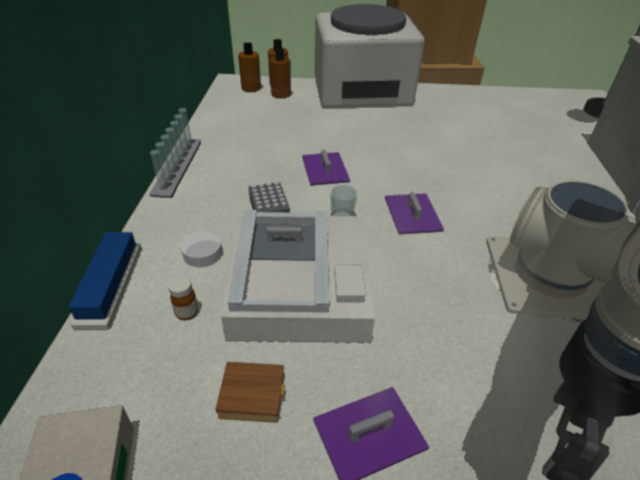

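The seated grey hatch is at scene (240,342) and side (235,284), inside the scanner's channels. The purple look-alikes are at scene (154,343), (283,182) and (397,216). Only the grey one fits the description, since it sits in the scanner and isn't purple. I'll confirm with a rectified enlarged crop, which also gives the yaw.

```bash
cat > warp.py <<'E'
from h import *
def warp(p,z,cx,cy,half=.2,s=1500):  # image right=+x, up=+y
    n=int(2*half*s);g=np.arange(n)/s-half
    X,Y=np.meshgrid(cx+g,cy-g);P=np.stack([X,Y,np.full_like(X,z)],-1).reshape(-1,3)
    R=cv2.Rodrigues(np.array(p["rvec"],float))[0];q=P@R.T+np.array(p["tvec"],float).ravel()
    u=q[:,:2]/q[:,2:];u=u*(1+p["k1"]*(u**2).sum(1,keepdims=True));K=np.array(p["camera_matrix"])
    return cv2.remap(p["color"],(K[0,0]*u[:,0]+K[0,2]).reshape(n,n).astype(np.float32),(K[1,1]*u[:,1]+K[1,2]).reshape(n,n).astype(np.float32),1)
E
python3 - <<'E'
from warp import *
ims=[]
for n in ["scene","side"]:
    p=env.read_camera(n);w=warp(p,.101,.585,.08,.2,1000)
    ims.append(w)
    L=cv2.createLineSegmentDetector().detect(cv2.cvtColor(warp(p,.101,.585,.08,.2,1500),6))[0][:,0]
    A=[];W=[]
    for a in L:
        d=a[2:]-a[:2];l=np.hypot(*d)
        if l>60:
            th=np.degrees(np.arctan2(-d[1],d[0]))%90; th=th-90 if th>45 else th
            m=(a[:2]+a[2:])/2/1500
            print(n,int(l),round(float(th),1),"mid",np.round([.585-.2+m[0],.08+.2-m[1]],3),"along","x" if abs(d[0])>abs(d[1]) else "y")
cv2.imwrite("pics/warp0.png",np.hstack(ims))
E
```

```text
scene 70 11.4 mid [0.758 0.114] along y
scene 98 1.7 mid [0.679 0.247] along y
scene 413 4.7 mid [0.679 0.076] along y
scene 156 4.6 mid [ 0.715 -0.042] along y
scene 123 4.5 mid [0.704 0.098] along y
scene 93 15.8 mid [0.691 0.181] along y
scene 202 27.7 mid [0.477 0.244] along x
scene 401 4.7 mid [0.672 0.091] along y
scene 109 25.8 mid [0.4   0.244] along y
scene 430 4.6 mid [0.693 0.069] along y
scene 397 4.9 mid [0.515 0.08 ] along y
scene 155 4.6 mid [0.653 0.016] along y
scene 404 4.6 mid [ 0.568 -0.085] along x
scene 69 4.4 mid [0.612 0.219] along x
scene 180 4.5 mid [ 0.595 -0.038] along x
scene 192 4.7 mid [ 0.593 -0.054] along x
scene 120 7.0 mid [0.471 0.147] along y
scene 179 4.5 mid [0.587 0.063] along x
scene 125 4.7 mid [ 0.651 -0.089] along x
scene 192 4.6 mid [0.571 0.206] along x
scene 64 5.5 mid [0.453 0.107] along x
scene 108 4.8 mid [0.582 0.027] along x
side 67 27.4 mid [0.76  0.244] along y
side 382 4.5 mid [0.648 0.097] along y
side 120 17.8 mid [ 0.681 -0.081] along y
side 155 4.8 mid [0.636 0.17 ] along y
side 186 4.6 mid [0.578 0.112] along x
side 205 4.8 mid [0.521 0.038] along y
side 73 17.7 mid [ 0.593 -0.079] along y
side 258 4.6 mid [0.567 0.242] along x
side 398 4.7 mid [0.533 0.253] along x
side 106 4.7 mid [ 0.621 -0.04 ] along x
side 191 4.4 mid [0.57  0.227] along x
side 76 -6.0 mid [ 0.439 -0.091] along y
side 79 6.0 mid [ 0.496 -0.092] along y
side 68 5.9 mid [0.442 0.208] along x
side 75 5.5 mid [0.442 0.191] along x
side 81 5.6 mid [ 0.555 -0.03 ] along x
```

View pics/warp0.png

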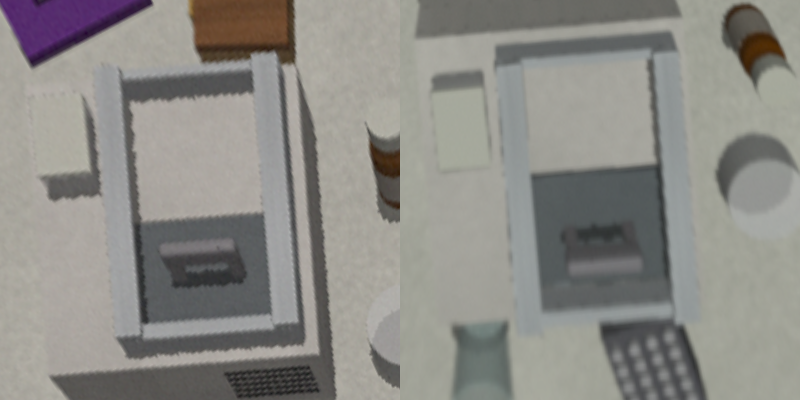

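The crop confirms it: the grey hatch with the bar handle sits between the channels at the scanner's -y end. Yaw is +4.65° in both cameras and the handle is at about (0.588, 0.024). Next I move above it.

```bash
python3 -m jog '0.4 -0.53 0 0.16 45; 0.4 -0.53 0 0.16 45; 0.4 -0.53 0 0.16 45; 0.4 -0.53 0 0.16 45; 0.4 -0.53 0 0.16 45' 40; python3 -m jog '0.4 -0.53 0 0.153 45; 0.4 -0.53 0 0.153 45; 0.4 -0.53 0 0.153 45; 0.4 -0.53 0 0.153 45; 0.4 -0.53 0 0.153 45'
```

```text
clock: 1.12
ee_pos: [0.3398, 0.3438, 0.2314]
ee_rot: [0.0, 0.079, 0.997, 0.0]
force: [1.1, 0.1, 0.6]
finger_gap: 0.0379
grip_force: 0.0
clock: 1.53
ee_pos: [0.4585, 0.1865, 0.2315]
ee_rot: [0.0, -0.041, 0.999, 0.0]
force: [0.6, 1.2, -1.3]
finger_gap: 0.0385
grip_force: 0.0
```

```bash
python3 -m jog '0.43 -0.54 0 0 45; 0.43 -0.54 0 0 45; 0.43 -0.54 0 0 45; 0.43 -0.54 0 0 45; 0.43 -0.54 0 0 45'
python3 - <<'E'
from h import *
p=env.read_camera("wrist");cv2.imwrite("pics/wrist0.png",p["color"])
for t,z in [("hatch_grip",.104),("hatch",.067)]:
    for r in env.landmark_of(t,p)[:3]: print(t,round(r["p"],2),np.round(r["pixel"],1),np.round(at_z(p,r["pixel"],z),4))
o=env.observe();print(o["clock"],o["ee_pos"],o["ee_rot"],o["joint_pos"])
q=o["ee_rot"];print("close dir deg",np.degrees(np.arctan2(q[2]**2-q[1]**2,2*q[1]*q[2])))
E
```

```text
clock: 1.95
ee_pos: [0.5878, 0.0242, 0.2313]
ee_rot: [0.0, -0.041, 0.999, -0.0]
force: [-0.2, 1.0, 0.7]
finger_gap: 0.0385
grip_force: 0.0
hatch_grip 0.89 [223.5 327.7] [0.5849 0.0281 0.104 ]
hatch 0.98 [217.1 322.5] [0.5906 0.0247 0.067 ]
hatch 0.51 [223.  323.4] [0.5957 0.0259 0.067 ]
2.1 [0.58802824 0.02378095 0.23015094] [-6.28266918e-04 -3.90454396e-02  9.99237239e-01  8.78617812e-06] [-1.02035655e-01  3.26287673e-01  1.15212858e-01  1.36096803e+00
 -1.59300270e-04 -1.80146306e-01]
close dir deg 94.47541633683326
```

View pics/wrist0.png

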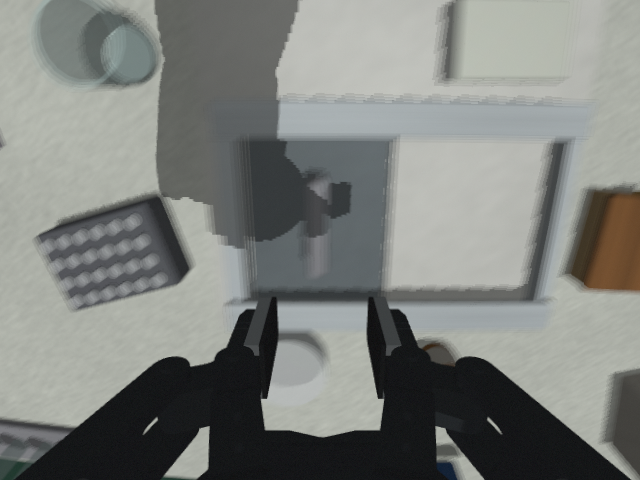

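The wrist view (slightly blurred) shows the handle bar at about (222,317), on the finger centre line and parallel to the pads. I'll descend and grip.

```bash
python3 -m jog '0 0.003 -0.12 0.002 45; 0 0.003 -0.24 0.002 45; 0 0.003 -0.36 0.002 45; 0 0.003 -0.44 0.002 45; 0 0.003 -0.475 0.002 45' 60 && python3 -m jog '0 0 0 0 45; 0 0 0 0 0; 0 0 0 0 0; 0 0 0 0 0; 0 0 0 0 0' 60
```

```text
clock: 2.52
ee_pos: [0.5843, 0.0283, 0.0856]
ee_rot: [-0.002, -0.043, 0.999, 0.0]
force: [0.1, 0.1, 0.3]
finger_gap: 0.0382
grip_force: 0.0
clock: 2.93
ee_pos: [0.5878, 0.0271, 0.091]
ee_rot: [0.002, -0.042, 0.999, -0.0]
force: [-0.9, -0.6, 6.4]
finger_gap: 0.0126
grip_force: 60.2
```

```bash
python3 -m jog '0 0 0.02 0 0; 0 0 0.043 0 0; 0 0 0.043 0 0; 0 0 0.043 0 0'
python3 - <<'E'
from h import *
for n in ["side"]:
    p=env.read_camera(n);cv2.imwrite("pics/side1.png",cv2.resize(p["color"][180:360,180:420],None,fx=3,fy=3))
    for t,z in [("hatch_grip",.117),("hatch",.08)]:
        for r in env.landmark_of(t,p)[:4]: print(n,t,round(r["p"],2),np.round(r["pixel"],1),np.round(at_z(p,r["pixel"],z),4))
o=env.observe();print(o["ee_pos"],o["force"],o["ft_torque"])
E
```

```text
clock: 3.27
ee_pos: [0.587, 0.0272, 0.1023]
ee_rot: [0.0, -0.043, 0.999, 0.0]
force: [0.1, 0.2, -5.4]
finger_gap: 0.0124
grip_force: 58.9
side hatch_grip 0.91 [203.2 412. ] [ 0.3126 -0.0827  0.117 ]
side hatch_grip 0.88 [422.9 369.6] [0.4104 0.4419 0.117 ]
side hatch_grip 0.78 [159.5 323.2] [ 0.523  -0.2462  0.117 ]
side hatch_grip 0.67 [210.7 268.4] [ 0.6275 -0.023   0.117 ]
side hatch 0.94 [433.4 370.5] [0.4057 0.4382 0.08  ]
side hatch 0.92 [213.6 410.5] [ 0.3096 -0.0927  0.08  ]
side hatch 0.69 [166.9 325.6] [ 0.5174 -0.2708  0.08  ]
side hatch 0.66 [241.8 286. ] [0.5824 0.0334 0.08  ]
[0.58654651 0.0272523  0.10136022] [ 0.18436028  0.11474271 -5.28574236] [ 0.0293683  -0.04460963  0.01864822]
```

View pics/side1.png

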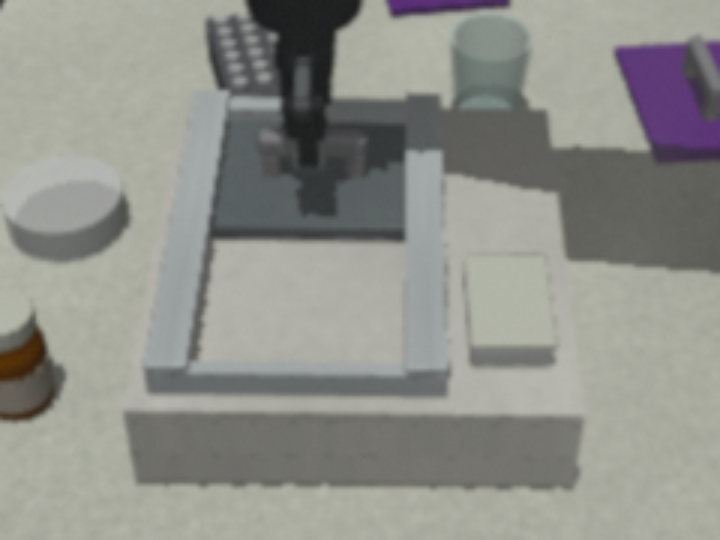

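The hatch is lifted, with its front edge (crop 310,235) raised off the seat and a 5.4 N load, about 0.55 kg. Now I slide it 121 mm along the scanner's +y.

```bash
python3 -m jog '-0.007 0.08 0 0 0; -0.0135 0.165 0 0 0; -0.02 0.25 0 0 0; -0.027 0.33 0 0 0; -0.033 0.402 0 0 0' && python3 -m jog '0 0 0 0 0; 0 0 -0.01 0 0; 0 0 -0.017 0 0; 0 0 -0.017 0 0'
```

```text
clock: 3.83
ee_pos: [0.5764, 0.1492, 0.1013]
ee_rot: [-0.0, -0.043, 0.999, 0.0]
force: [-0.9, -0.5, -4.9]
finger_gap: 0.0127
grip_force: 59.1
clock: 4.17
ee_pos: [0.5769, 0.1489, 0.0989]
ee_rot: [0.001, -0.043, 0.999, 0.002]
force: [-8.6, 8.6, 17.5]
finger_gap: 0.0128
grip_force: 62.7
```

```bash
python3 -m jog '0 0 0.006 0 0; 0 0 0.006 0 45; 0 0 0.006 0 45; 0 0 0.006 0 45; 0 0 0.006 0 45' && python3 -m jog '0 0 0.08 0 45; 0 0 0.2 0 45; 0 0 0.33 0 45; 0.04 -0.13 0.4 0 45; 0.04 -0.26 0.4 0 45' && python3 -m jog '0.1 -0.1 0.1 0 0; 0.1 -0.1 0.1 0 0; 0.1 -0.1 0.1 0 0'
python3 - <<'E'
from h import *
for n in ["scene","side","wrist"]:
    p=env.read_camera(n);cv2.imwrite(f"pics/{n}2.png",p["color"])
    for t,z in [("round_button_top",.063),("square_button_top",.063),("hatch_grip",.112)]:
        for r in env.landmark_of(t,p)[:3]: print(n,t,round(r["p"],2),np.round(r["pixel"],1),np.round(at_z(p,r["pixel"],z),4))
E
```

```text
clock: 4.58
ee_pos: [0.577, 0.1473, 0.0982]
ee_rot: [-0.0, -0.042, 0.999, -0.0]
force: [-0.2, 0.0, -0.5]
finger_gap: 0.0384
grip_force: 0.0
clock: 5.0
ee_pos: [0.5913, 0.0716, 0.2229]
ee_rot: [0.004, -0.044, 0.999, -0.0]
force: [1.1, 0.1, 0.0]
finger_gap: 0.0383
grip_force: 0.0
clock: 5.25
ee_pos: [0.6206, 0.0382, 0.2492]
ee_rot: [0.001, -0.041, 0.999, -0.0]
force: [-0.8, 0.1, -0.3]
finger_gap: 0.0024
grip_force: 0.0
scene round_button_top 0.84 [253.2 354.8] [0.6193 0.0309 0.063 ]
scene round_button_top 0.6 [302.9 412.7] [ 0.7884 -0.0343  0.063 ]
scene square_button_top 0.43 [243.1 328.9] [0.5524 0.03   0.063 ]
scene hatch_grip 0.9 [272.8 182.2] [ 0.3385 -0.2278  0.112 ]
scene hatch_grip 0.66 [145.8 344. ] [0.4458 0.312  0.112 ]
scene hatch_grip 0.65 [200.9 361.5] [0.578 0.146 0.112]
side round_button_top 0.75 [218.5 342. ] [ 0.466 -0.08   0.063]
side round_button_top 0.74 [246.8 269.6] [0.6185 0.0341 0.063 ]
side square_button_top 0.63 [247.3 297.9] [0.5574 0.0296 0.063 ]
side hatch_grip 0.75 [203.8 413. ] [ 0.3092 -0.0875  0.112 ]
side hatch_grip 0.75 [157.6 325. ] [ 0.5195 -0.264   0.112 ]
side hatch_grip 0.66 [424.9 370.1] [0.4093 0.4421 0.112 ]
wrist round_button_top 0.55 [206.6 310. ] [0.618  0.0306 0.063 ]
wrist round_button_top 0.27 [324.4 275.5] [0.7422 0.0052 0.063 ]
wrist square_button_top 0.7 [129.3 319.6] [0.5503 0.0335 0.063 ]
wrist hatch_grip 0.6 [180.3 468. ] [0.5749 0.1482 0.112 ]
```

View pics/wrist2.png

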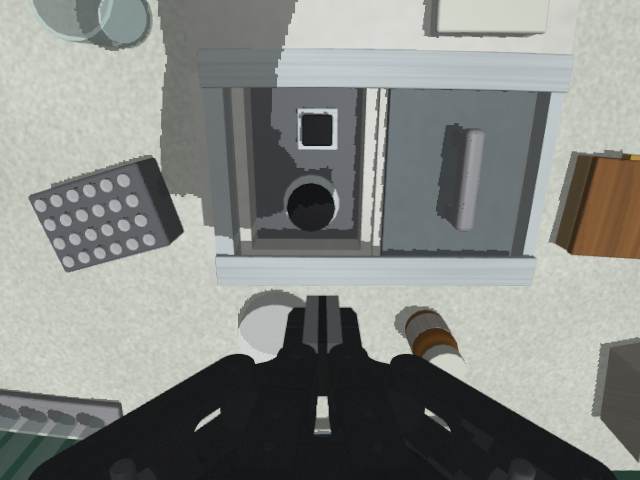

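The wrist view shows the well uncovered, with the hatch's near edge at col 380 beyond the well rim at col 362. The round button is at (206,312) and the square one at (129,318). All three cameras put the round button at about (0.6187, 0.0315), which fits scanner x = +34. I'll press with closed fingers.

```bash
python3 -m jog '-0.005 -0.022 -0.12 0 0; -0.005 -0.022 -0.25 0 0; -0.005 -0.022 -0.38 0 0; -0.005 -0.022 -0.5 0 0; -0.005 -0.022 -0.59 0 0' 60 && python3 -m jog '0 0 -0.01 0 0; 0 0 -0.025 0 0; 0 0 -0.04 0 0; 0 0 -0.052 0 0; 0 0 -0.052 0 0'
```

```text
clock: 6.27
ee_pos: [0.6161, 0.0343, 0.0684]
ee_rot: [-0.001, -0.042, 0.999, 0.0]
force: [-0.6, -0.1, 0.7]
finger_gap: 0.0003
grip_force: 0.0
clock: 6.68
ee_pos: [0.6182, 0.0341, 0.0571]
ee_rot: [0.001, -0.043, 0.999, -0.0]
force: [-1.5, 0.5, 5.5]
finger_gap: 0.0001
grip_force: 2.4
```

```bash
python3 -m jog '0 0 -0.006 0 0; 0 0 -0.012 0 0; 0 0 -0.012 0 0; 0 0 -0.012 0 0'
```

```text
clock: 7.02
ee_pos: [0.6183, 0.0342, 0.055]
ee_rot: [0.002, -0.043, 0.999, -0.0]
force: [-5.4, 0.9, 13.7]
finger_gap: -0.0002
grip_force: 7.0
```

```bash
python3 -m jog '0 0 -0.004 0 0; 0 0 -0.004 0 0; 0 0 -0.004 0 0' && python3 -m jog '0 0 0.03 0 0; 0 0 0.1 0 0; 0 0 0.23 0 0; 0 0 0.36 0 0; 0 0 0.48 0 0' && python3 -m jog '0.1 -0.25 0.2 0 0; 0.1 -0.25 0.2 0 0; 0.1 -0.25 0.2 0 0; 0.1 -0.25 0.2 0 0; 0.1 -0.25 0.2 0 0'
python3 - <<'E'
from h import *
p=env.read_camera("wrist");cv2.imwrite("pics/wrist3.png",p["color"])
p=env.read_camera("scene")
cv2.imwrite("pics/end.png",np.vstack([cv2.resize(cv2.imread("pics/wrist3.png"),(400,300)),cv2.resize(p["color"][130:355,230:530],(400,300))]))
for t,z in [("round_button_top",.063),("hatch_grip",.112)]:
    for r in env.landmark_of(t,p)[:3]: print(t,round(r["p"],2),np.round(at_z(p,r["pixel"],z),4))
E
```

```text
clock: 7.27
ee_pos: [0.6184, 0.0342, 0.0548]
ee_rot: [0.002, -0.043, 0.999, -0.0]
force: [-7.6, 1.1, 23.0]
finger_gap: 0.0
grip_force: 11.4
clock: 7.68
ee_pos: [0.6174, 0.0342, 0.1982]
ee_rot: [0.001, -0.043, 0.999, -0.0]
force: [1.9, -0.4, -0.4]
finger_gap: 0.0
grip_force: 0.0
clock: 8.1
ee_pos: [0.6477, -0.0415, 0.2558]
ee_rot: [0.001, -0.042, 0.999, -0.0]
force: [0.1, 0.5, -0.4]
finger_gap: -0.0
grip_force: 0.0
round_button_top 0.76 [0.6141 0.0346 0.063 ]
hatch_grip 0.92 [ 0.3471 -0.2373  0.112 ]
hatch_grip 0.85 [0.577  0.1486 0.112 ]
hatch_grip 0.77 [0.4403 0.3162 0.112 ]
```

View pics/end.png

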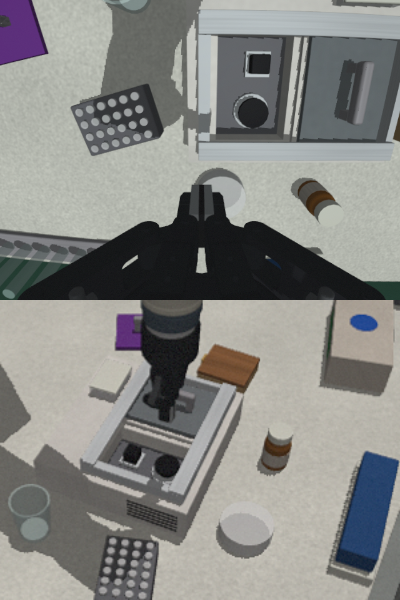

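The hatch lies parked, with its handle at (0.577, 0.149). The force reached 23 N with the button against its stop, and both buttons now stand up. The bystanders in view look undisturbed and the robot is clear, so I'm handing in.

```bash
python3 -c "
from station import env
print(env.job_done())"
```

```text
the job is handed in; nothing more can be done
None
```

I slid the hatch open about 122 mm and left it lying on the deck, then pressed the round button to its stop and let it spring back; the square button and bystanders were not touched, and I handed the job in about 8 s into the 43 s limit (the hand-in gave no verdict).

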